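# Pair the tubes in the dry-block incubator and hold its sprung lid just below balance

### The job

Lift the incubator's sprung lid past its balance point so that it stays up by itself, then take the blue-capped and the yellow-capped tube from the grey rack and seat each one fully, upright, in the free front well directly in front of the tube with the same cap colour. Then grip the lid by its handle, ease it down to just below its balance point (about 70 degrees open; hold it within ten degrees below that), where it would fall shut by itself the moment it is let go, and finish while still holding it there, steady, waiting for the word to start the timed run. Never let the lid drop, and leave all the other tubes, the rack and the things around undisturbed.

Things in the scene. Friction and masses are not known exactly. Their poses are not given: they have to be found in the camera images.
- incubator: white dry-block tube incubator, fixed, 180 mm deep (x), 216 wide (y), housing 86 high, 105 with lid shut. Origin: centre of underside; +x from its front (display) to its back, z up. The block inside has its top at z = 66 mm and two rows of three wells: back row x = +4 mm (occupied), front row x = -34 (free), columns y = 54, 0, -54. Walls round the block: inside faces at x = -68, 66, y = +-94
- well_left (a point): mouth centre of the free front well of the left column (incubator y = +54 mm). All wells are tapered like the tubes: 13.4 mm wide at the mouth, 7.2 mm at the floor, 28 mm deep. A seated tube has its origin 29 mm below the mouth, its cap's top 13 mm above it. Axes as the incubator's
- well_middle (a point): the same for the middle column (y = 0)
- well_right (a point): the same for the right column (y = -54 mm)
- lid_angle (a joint): opening angle of the incubator's lid, rad: 0 = shut, 1.42 = fully open (stop). Spring hinge: below the balance point at 1.22 rad (70 degrees) it falls shut by itself, above it the spring swings it up to the stop and keeps it there. Lifting the closed lid by the handle takes about 2.5 N, holding it just below balance under 1 N; the hinge is damped
- lid_hinge (a point): middle of the hinge axis (along the incubator's y), fixed to the incubator at x = +88, y = 0, z = 92 mm in its frame
- rack: grey tube rack, 50 mm (x) by 150 mm (y), 36 mm high, fixed in place; origin: centre of its underside. Four wells (as in the incubator but 26 mm deep) in a row along its y at y = +51, +17, -17, -51 mm; all four hold tubes whose cap tops stand 15 mm above the rack
- loose_blue: blue-capped 1.5 ml tube standing in the rack, to be moved. Clear cone-ended tube, 42 mm long, body 10.4 mm in diameter, the lower 19 mm narrower (6 mm); the cap is the top 5 mm, 12.6 mm in diameter (a thin hinge tab to one side). Origin: at the tip, on its axis; z to the cap
- loose_yellow: yellow-capped tube, the same shape, standing in the rack, to be moved
- rack_white_a: white-capped tube in the rack, the same size: stays
- rack_white_b: white-capped tube in the rack, the same size: stays
- block_blue: blue-capped tube in the incubator's back row, the same size: stays; the loose blue one goes in the well in front of it
- block_yellow: yellow-capped tube in the incubator's back row: stays; the loose yellow one goes in the well in front of it
- block_red: red-capped tube in the incubator's back row: stays; the well in front of it stays empty
- brown_bottle: brown bottle, 68 mm in diameter, 125 mm high, origin at the centre of its underside: stays
- dropper: white dropper bottle, 34 mm in diameter, 70 mm high: stays
- lid: the incubator's lid: white frame with a clear window, panel 18 mm thick, 216 mm wide, reaching 178 mm from the hinge axis, with the bow handle on its front edge. Origin: on the hinge axis (= point lid_hinge), axes as the incubator's when shut; turns about its y
- lid_handle (a point): middle of the lid's grey bow handle, a round bar 12 mm thick along y, 100 mm clear between its two end arms, 36 mm off the lid's front edge, 45 degrees up and out when shut (124 mm over the worktop). In the lid's frame: 203.5 mm in front of the hinge axis (-x) and 29 mm to the outer side (+z). Nothing between bar and lid edge but the end arms; the bar can turn between the fingers

How it is judged (in metres and radians):
On the way, in this order (a step that is already met when the one before it is completed fails the run):
1. the lid has been lifted past its balance point and stands open on its spring, let go (value of joint lid_angle above 1.32 rad and contact force between the fingers and lid below 0.2 N), for 0.2 s.
2. with the lid standing open, the blue and the yellow tube are seated in front of their partners and released (value of joint lid_angle above 1.25 rad and x of each of loose_blue, loose_yellow in the frame of incubator below -0.029 m and horizontal distance between loose_blue and block_blue below 0.044 m and z of each of loose_blue, loose_yellow in the frame of incubator below 0.04 m and contact force between the fingers and loose_blue below 0.2 N and horizontal distance between loose_yellow and block_yellow below 0.044 m and contact force between the fingers and loose_yellow below 0.2 N), for 0.2 s.
At the end, for the whole second after the job is handed in: Fingers hold the still lid by its handle at 1.03 to 1.205 rad (59 to 69 degrees; balance 70); the blue and yellow tubes stand within 3 mm of the well floor and 0.15 rad of upright in the front wells before the tubes of their colour; the other tubes are within 8 mm of their start (value of joint lid_angle between 1.03 and 1.205 rad and velocity of joint lid_angle between -0.1 and 0.1 rad/s and contact force between the fingers and lid above 0.1 N and distance between the grasp point and lid_handle below 0.06 m and x of each of loose_blue, loose_yellow in the frame of incubator below -0.029 m and horizontal distance between loose_blue and block_blue below 0.044 m and z of each of loose_blue, loose_yellow in the frame of incubator below 0.04 m and angle between each of loose_blue, loose_yellow's own z axis and vertical below 0.15 rad and horizontal distance between loose_yellow and block_yellow below 0.044 m and distance of each of block_blue, block_yellow, block_red, rack_white_a, rack_white_b from where it was at the start of the episode below 0.008 m); the arm keeps its last pose, push and grip.
It fails at once if the lid is let drop (closing faster than 1.8 rad/s) (velocity of joint lid_angle below -1.8 rad/s).
It fails at once if a bystander is knocked or shoved (moved over 30 mm) (distance of any of brown_bottle, dropper from where it was at the start of the episode above 0.03 m).
It fails at once if a tube that should stay is pulled out of its well (distance of any of block_blue, block_yellow, block_red, rack_white_a, rack_white_b from where it was at the start of the episode above 0.02 m).
It also fails if it takes over 72 s, if anything falls off the work surface, if the arm or the gripper's body presses on something with over 40 N, if the wrist force passes 120 N, or if a joint passes its speed limit or range.

### The arm

A 6-joint arm with a two-finger parallel gripper is mounted at the origin on a cart in front of the work surface, level with it; the furniture and walls round the work are solid. World frame = base frame: x ahead of the robot, y to its left, z up, the work surface at z = 0. Lengths are in mm, angles in rad, forces in N, time in s.
With the tool pointing down it reaches from about 350 to 975 mm from the base axis. Payload 7.1 kg.
Tool frame: the origin (TCP) lies midway between the tips of the shut fingers; the grasp point (between the pads) lies 19 mm behind it (ctrl.grip_depth is the distance from the TCP to the grasp point, in mm); z points along the fingers, y is the line along which they close (so a half turn about z gives the same grasp; the last joint's range is limited). The gripper opens to 88 mm and grips with 3 to 60 N. Pads are 20 mm wide; open, the fingers measure 115 mm over their backs; the gripper's body (75 mm by 178 mm) begins 61 mm behind the grasp point.
Start: joints at [1.155, 0.423, 1.63, -0, 1.089, -0.019], TCP at [241.511, 576.435, 222.675] pointing down, gripper open.
Joint ranges: [-3, 3], [-0.9, 2.11], [0.09, 2.58], [-1.31, 4.45], [0.11, 2.69], [-2.54, 2.54]. Speed limits (rad/s): [2.39, 2.39, 3.01, 3.14, 3.14, 3.14].

### API

Orientations are given as a rotation vector (axis times angle).
In Python, from workcell import ctrl, cams gives the robot as it stands.
- The arm moves only by the tool move_arm, never from a script. Its argument "steps" is a list of rows, each a list of 3 entries, a list of its own where there are three numbers: the shift along the tool's x, y, z in units of 25 mm (1.0 is 25 mm), then the turn about the tool's z in units of 5 degrees (1.0 is 5 degrees), then the closure, from 0 (fully open) to 1 (shut). A call has 1 to 20 rows; each row shifts and turns the commanded pose from where the row before left it, along the tool's axes as they then stand; what a row does not reach is not made up. A row lasts 1/12 s, in which the tool goes at most 41.7 mm and 7.16 degrees, less where a joint would pass 70% of its speed; a pose out of reach is approached as far as the arm can. A call is refused whole if a number of a shift passes 1 or a number of a turn 1, either way. A call with a gripper value outside its range is refused whole. The fingers move at their own pace and stop on an object; the grip force is fixed at half the most. Time passes only in rows, so rows that do not move let the fingers close. It gives the time, the measured TCP pose, the force, the opening and the grip force at its end, in the units of the state.
- ctrl.get_obs(): the state, without advancing time (a new reading comes with each control period).
- cams.get_image(name): name is "scene" or "top" or "wrist"; returns a dict with "image" (480x640x3 uint8, red, green, blue), "camera_matrix" (3x3 intrinsics, pixels), "xyz" and "rotation" of the camera in the world; the wrist camera has in their place "mount" (4x4, takes a point from camera to tool coordinates, whose origin is the TCP and whose axes are the flange's). Camera axes: x right, y down, z forward; pixel columns grow to the right and rows downward; lengths in mm; the calibration is good to about 2 mm. The wrist camera is an equidistant fisheye: a pixel r from the principal point sees the ray r / f radians off the axis. A picture is of the moment at which its call begins: read the wrist's pose just before it. There is no depth.
- ctrl.close_job(): hands the job in; it is judged then, once.
Trained networks look in the newest picture that a camera, given by its name, has taken for a name from the list of things; names that differ only in an ending like _2 or _b are one class to them, and where a whole thing is asked for, a point or a joint stands for the part that bears it (a point fixed in the world has none). Each returns a list of dicts, best first, with "p" (0 to 1); they miss things now and then, are a little off and sometimes report something else, mostly with a low value. They report only what shows in the picture. A call takes as long as a camera call.
- cams.boxes_of(camera, thing): "rect" ([centre column, centre row, width, height] in pixels, round what is visible of it).
- cams.cut_out(camera, thing): "pixels" (480x640 bool, what is visible of it) and "rect" ([centre column, centre row, width, height] in pixels, round what is visible of it).
The state is a dict: "t": time; "qpos": joint angles; "qvel": joint speeds; "joint_torque": joint torques, N m; "ee_pos": TCP position; "orientation": TCP orientation; "ft_force": force on the tool from outside, world axes, zero at the start; "moment": the same for the moment, N m; "width": finger opening in mm; "grasp_force": force on a finger pad.
Only numpy, scipy, OpenCV 4.12 (cv2) and the standard library are available. Lean on these libraries where they do the work, as an engineer would, in place of code of your own. Each camera call takes 0.05 s, during which the arm holds its last target. There are 200 camera calls.

## Working session

There is one attempt and no reset: what is moved stays moved. The work goes in short steps, Python scripts to look and compute and a tool call to move; the robot and the scene stay as the last step left them, time stands still between calls to the robot, and variables do not carry over. Pictures are saved under pics/ and viewed, at most 12 in all, crops included, and the job is handed in when it is done.

Besides the shell and the picture viewer there is one more tool, called after "Request:" as name([rows], argument=value, ...), one row to a line, values as JSON. move_arm: Moves the arm, as the interface text tells. Its arguments: {"type":"object","properties":{"steps":{"type":"array"}},"required":["steps"]}

```bash
mkdir -p pics; cat > h.py <<'E'
import numpy as np,cv2
from scipy.spatial.transform import Rotation as R
from workcell import ctrl,cams
E
python3 - <<'E'
from h import *
o=ctrl.get_obs();print(o['t'],o['ee_pos'],o['orientation'],o['width'])
for c in ['scene','top','wrist']:
    d=cams.get_image(c);cv2.imwrite(f'pics/{c}0.png',d['image'][:,:,::-1]);print(c,d['camera_matrix'].tolist(),{k:np.round(d[k],3).tolist() for k in d if k in('xyz','rotation','mount')})
    for n in ['incubator','rack','loose_blue','loose_yellow','rack_white_a','block_blue','block_yellow','block_red','brown_bottle','dropper','lid','lid_handle']:
        print(n,[(round(b['p'],2),np.round(b['rect'],1).tolist()) for b in cams.boxes_of(c,n)[:3]])
E
```

```text
0.0 [241.28751318 575.95411987 221.90987545] [-6.19183982e-01 -3.07960877e+00  2.26771064e-03] 88.12832761513107
scene [[612.2211991754809, 0.0, 310.93951771667304], [0.0, 612.2211991754809, 226.50497309978982], [0.0, 0.0, 1.0]] {'xyz': [-67.944, -885.212, 670.598], 'rotation': [-1.974, 0.608, -0.374]}
incubator [(0.92, [309.9, 228.4, 128.7, 93.9])]
rack [(0.77, [368.4, 333.0, 82.4, 65.3])]
loose_blue [(0.55, [347.9, 303.6, 4.9, 13.5])]
loose_yellow [(0.57, [375.8, 320.5, 8.5, 12.8]), (0.24, [309.8, 224.9, 128.1, 94.9])]
rack_white_a [(0.44, [363.0, 315.5, 8.6, 17.0])]
block_blue []
block_yellow []
block_red []
brown_bottle [(0.56, [416.3, 261.2, 43.0, 70.1])]
dropper [(0.79, [202.4, 204.3, 15.3, 33.5])]
lid [(0.76, [305.9, 211.6, 116.1, 51.7])]
lid_handle [(0.93, [308.1, 208.8, 119.5, 57.3])]
top [[575.1941340109154, 0.0, 321.8799909662198], [0.0, 575.1941340109154, 242.45519807195154], [0.0, 0.0, 1.0]] {'xyz': [428.052, 46.233, 1327.849], 'rotation': [-2.159, 2.144, -0.104]}
incubator [(0.94, [303.0, 230.7, 114.4, 111.4])]
rack [(0.68, [450.1, 275.5, 72.6, 27.4]), (0.25, [302.2, 225.6, 113.3, 108.8])]
loose_blue []
loose_yellow [(0.58, [458.9, 271.6, 5.1, 8.3])]
rack_white_a []
block_blue [(0.36, [181.4, 286.6, 20.0, 18.3])]
block_yellow []
block_red []
brown_bottle [(0.71, [419.5, 192.8, 36.0, 35.7])]
dropper [(0.62, [182.4, 285.9, 18.9, 17.1])]
lid [(0.75, [302.1, 232.1, 112.5, 106.0]), (0.6, [301.4, 228.1, 113.9, 108.3])]
lid_handle [(0.87, [301.4, 232.8, 109.2, 103.3])]
wrist [[371.64829954431775, 0.0, 324.10818745020254], [0.0, 371.64829954431775, 231.73220931698359], [0.0, 0.0, 1.0]] {'mount': [[-0.001, -0.965, -0.261, 72.673], [1.0, -0.001, -0.001, 0.153], [0.001, -0.261, 0.965, -161.965], [0.0, 0.0, 0.0, 1.0]]}
incubator []
rack []
loose_blue []
loose_yellow []
rack_white_a []
block_blue []
block_yellow []
block_red []
brown_bottle []
dropper [(0.73, [264.6, 411.6, 27.7, 12.8])]
lid []
lid_handle []
```

```bash
python3 - <<'E'
import cv2
a=cv2.imread('pics/top0.png')[150:330,150:510];b=cv2.imread('pics/scene0.png')[150:390,180:460]
cv2.imwrite('pics/t1.png',cv2.resize(a,(800,400),interpolation=3));cv2.imwrite('pics/s1.png',cv2.resize(b,(700,600),interpolation=3))
E
```

```text
(no output)
```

View pics/t1.png

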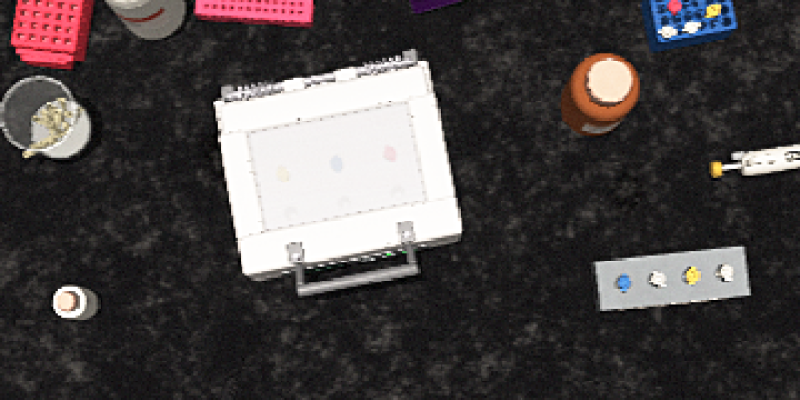

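View pics/s1.png

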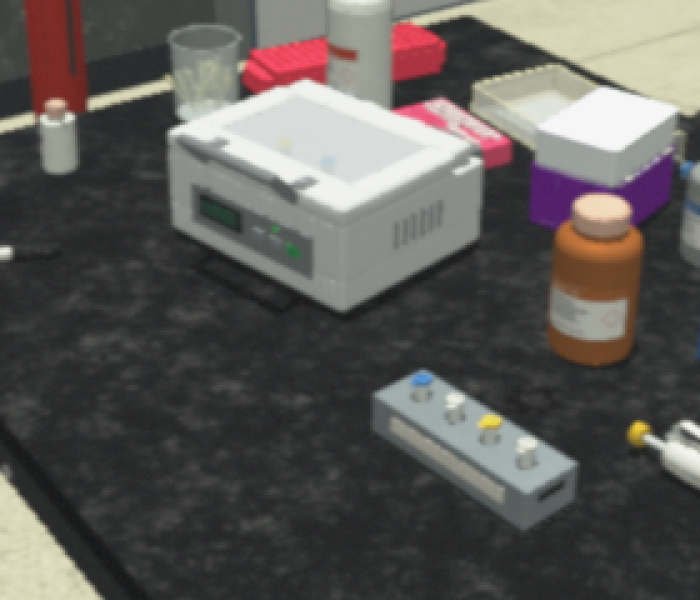

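```bash
cat >> h.py <<'E'
def cam(c):
    d=cams.get_image(c);return d
def ray(d,uv,obs=None):
    K=d['camera_matrix'];p=np.array([(uv[0]-K[0,2])/K[0,0],(uv[1]-K[1,2])/K[1,1]])
    if 'mount' in d:
        r=np.hypot(*p);v=np.array([*(p/max(r,1e-9)*np.sin(r)),np.cos(r)])
        Rt=R.from_rotvec(obs['orientation']).as_matrix();M=d['mount']
        return np.array(obs['ee_pos'])+Rt@M[:3,3],Rt@M[:3,:3]@v
    v=np.array([*p,1]);return np.array(d['xyz']),R.from_rotvec(d['rotation']).as_matrix()@(v/np.linalg.norm(v))
def atz(r,z): return r[0]+r[1]*(z-r[0][2])/r[1][2]
def tri(rs):
    A=sum(np.eye(3)-np.outer(v,v) for _,v in rs);b=sum((np.eye(3)-np.outer(v,v))@o for o,v in rs);return np.linalg.solve(A,b)
E
python3 - <<'E'
from h import *
from scipy.optimize import least_squares
T=cam('top');S=cam('scene')
def cap(d,col,box):
    x0,x1,y0,y1=box;h=cv2.cvtColor(d['image'],cv2.COLOR_RGB2HSV)[y0:y1,x0:x1].astype(int)
    lo,hi={'b':(100,125),'y':(20,35)}[col];m=(h[...,0]>=lo)&(h[...,0]<=hi)&(h[...,1]>110)&(h[...,2]>90)
    ys,xs=np.nonzero(m);return np.array([xs.mean()+x0,ys.mean()+y0]),len(xs)
for c,bt,bs in (('b',(420,442,265,290),(338,358,292,314)),('y',(450,472,262,287),(366,386,308,332))):
    t,n=cap(T,c,bt);s,m=cap(S,c,bs);rt,rs=ray(T,t),ray(S,s);p=tri([rt,rs])
    print(c,t,n,s,m,'tri',p.round(1),'top@49',atz(rt,49).round(1),'scene@49',atz(rs,49).round(1))
f=lambda x,y:(x/2.2222+150,y/2.2222+150)
for n,uv,z in (('hL',(301,289),124),('hR',(417,268),124),('wy',(283,173),78),('wb',(336,163),78),('wr',(390,152),78),('bottle',(608,80),125),('rackW1',(657,279),51),('rackW2',(727,272),51)):
    print(n,atz(ray(T,f(*uv)),z).round(1))
pts=[((-203.5+88,56),(301,289),124),((-115.5,-56),(417,268),124),((4,54),(283,173),78),((4,0),(336,163),78),((4,-54),(390,152),78)]
def res(q):
    c,s=np.cos(q[2]),np.sin(q[2]);o=[]
    for (a,b),uv,z in pts:
        w=atz(ray(T,f(*uv)),z);o+=[q[0]+c*a-s*b-w[0],q[1]+s*a+c*b-w[1]]
    return o
r=least_squares(res,[400,50,.17]);print(r.x,np.round(r.fun,1))
E
```

```text
b [430.4516129  276.77419355] 31 [348.26923077 301.5       ] 26 tri [ 503.3 -168.6   50.6] top@49 [ 503.1 -168.7   49. ] scene@49 [ 505.2 -167.    49. ]
y [461.125   273.59375] 32 [375.75    318.34375] 32 tri [ 510.8 -236.3   51. ] top@49 [ 510.5 -236.4   49. ] scene@49 [ 513.2 -234.3   49. ]
hL [489.8 146.6 124. ]
hR [510.3  37.5 124. ]
wy [606.6 170.1  78. ]
wb [616.9 117.7  78. ]
wr [628.2  64.4  78. ]
bottle [ 691.2 -144.1  125. ]
rackW1 [ 505.9 -201.9   51. ]
rackW2 [ 513.3 -271.3   51. ]
[6.13229235e+02 1.16148877e+02 2.04681861e-01] [-1.   0.9  1.2  0.4 -0.5 -0.2  0.3 -0.7 -0.  -0.3]
```

Request:
move_arm([
  [[-1,-0.814,0],0,0],
  [[-1,-0.814,0],0,0],
  [[-1,-0.814,0],0,0],
  [[-1,-0.814,0],0,0],
  [[-1,-0.814,0],0,0],
  [[-1,-0.814,0],0,0],
  [[-1,-0.814,0],0,0],
  [[-1,-0.814,0],0,0.3],
  [[-1,-0.814,0],0,0.55],
  [[-1,-0.814,0],0,0.55],
  [[-1,-0.814,0],0,0.55],
  [[-1,-0.814,0],0,0.55],
  [[-1,-0.814,0],0,0.55],
  [[-1,-0.814,0],0,0.55],
  [[-1,-0.814,0],0,0.55],
  [[-1,-0.814,0],0,0.55],
  [[-1,-0.814,0],0,0.55],
])

```text
t: 3.47
ee_pos: [500.4, 91.6, 222.9]
orientation: [0.619, 3.08, 0.0]
ft_force: [-0.3, 0.7, 1.1]
width: 39.3
grasp_force: 0.0
```

Request:
move_arm([
  [[0,0,0],1,0.55],
  [[0,0,0],1,0.55],
  [[0,0,0],1,0.55],
  [[0,0,0],1,0.55],
  [[0,0,0],1,0.55],
  [[0,0,0],1,0.55],
  [[0,0,0],1,0.55],
  [[0,0,0],1,0.55],
  [[0,0,0],1,0.55],
  [[0,0,0],1,0.55],
  [[0,0,0],1,0.55],
  [[0,0,0],0.1,0.55],
  [[0,0,0],0,0.55],
  [[0,0,0],0,0.55],
])

```text
t: 4.63
ee_pos: [499.8, 93.1, 222.7]
orientation: [1.979, 2.44, -0.0]
ft_force: [0.0, -1.0, 0.4]
width: 39.3
grasp_force: 0.0
```

```bash
python3 - <<'E'
from h import *
o=ctrl.get_obs();d=cam('wrist');import pickle;pickle.dump((o,d),open('w1.pkl','wb'))
Rt=R.from_rotvec(o['orientation']).as_matrix();print(o['t'],o['ee_pos'],Rt.round(3).tolist(),o['width'])
cv2.imwrite('pics/w1.png',d['image'][:,:,::-1])
E
```

```text
4.6333 [499.78116708  93.11093688 222.70851488] [[-0.206, 0.978, 0.0], [0.978, 0.206, -0.0], [-0.0, 0.0, -1.0]] 39.301909990122944
```

View pics/w1.png

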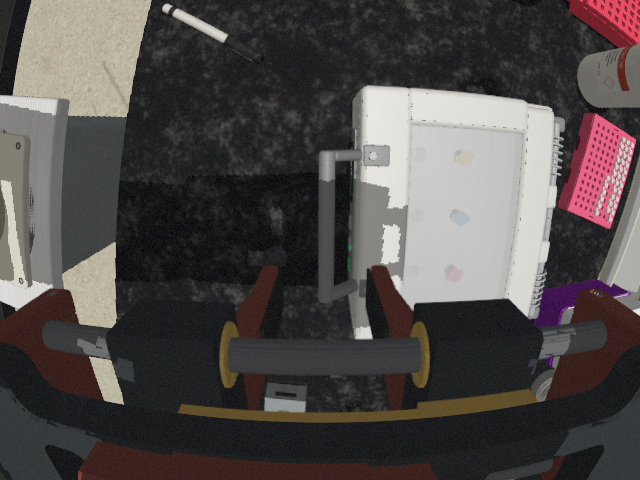

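```bash
python3 - <<'E'
from h import *;import pickle
o,d=pickle.load(open('w1.pkl','rb'))
P=[atz(ray(d,uv,o),124) for uv in ((326,155),(325.5,297))];print(np.round(P,1),np.linalg.norm(P[0]-P[1]))
e=o['ee_pos'];Rt=R.from_rotvec(o['orientation']).as_matrix()
print([(Rt.T@(p-e)).round(1) for p in P])
for uv in ((464,157),(459,217),(454,273)): print(atz(ray(d,uv,o),78).round(1))
E
```

```text
[[488.1 148.8 124. ]
 [510.   43.4 124. ]] 107.62772726887192
[array([56.9,  0.1, 98.7]), array([-50.7,  -0.3,  98.7])]
[604.9 172.   78. ]
[614.8 119.8  78. ]
[626.4  68.   78. ]
```

Request:
move_arm([
  [[0,0,1],0,0.55],
  [[0,0,1],0,0.55],
  [[0,0,1],0,0.55],
  [[0,0,0.8],0,0.55],
  [[0,0,0.6],0,0.55],
  [[0,0,0],0,0.55],
  [[0,0,0],0,1],
  [[0,0,0],0,1],
  [[0,0,0],0,1],
  [[0,0,0],0,1],
  [[0,0,0],0,1],
  [[0,0,0],0,1],
])

```text
t: 5.68
ee_pos: [501.2, 93.4, 113.6]
orientation: [1.981, 2.436, 0.004]
ft_force: [3.3, 0.8, -0.1]
width: 11.1
grasp_force: 30.0
```

Request:
move_arm([
  [[0,0.13,-0.7],0,1],
  [[0,0.19,-0.69],0,1],
  [[0,0.25,-0.67],0,1],
  [[0,0.31,-0.64],0,1],
  [[0,0.37,-0.62],0,1],
  [[0,0.42,-0.58],0,1],
  [[0,0.47,-0.54],0,1],
  [[0,0.51,-0.5],0,1],
  [[0,0,0],0,1],
])

```text
t: 6.43
ee_pos: [565.1, 106.1, 238.8]
orientation: [-1.982, -2.437, 0.003]
ft_force: [-8.4, -4.6, 7.8]
width: 11.3
grasp_force: 30.0
```

Request:
move_arm([
  [[0,0.56,-0.46],0,1],
  [[0,0.59,-0.41],0,1],
  [[0,0.62,-0.35],0,1],
  [[0,0.65,-0.3],0,1],
  [[0,0.68,-0.24],0,1],
  [[0,0.7,-0.18],0,1],
  [[0,0.71,-0.12],0,1],
  [[0,0.45,-0.04],0,1],
  [[0,0,0],0,1],
  [[0,0,0],0,1],
])

```text
t: 7.27
ee_pos: [686.8, 130.9, 289.7]
orientation: [1.981, 2.435, -0.0]
ft_force: [1.4, -4.3, 5.8]
width: 11.2
grasp_force: 30.0
```

Request:
move_arm([
  [[0,0,0],0,0.5],
  [[0,0,0],0,0.5],
  [[0,0,0],0,0.5],
  [[0,0,0],0,0.5],
  [[0,0,0],0,0.5],
  [[0,0,0],0,0.5],
  [[0,0,-0.8],0,0.5],
  [[0,0,-1],0,0.5],
  [[0,0,-0.4],0,0.5],
  [[0,-1,0],0,0.5],
  [[0,-1,0],0,0.5],
  [[0,-1,0],0,0.5],
  [[0,-1,0],0,0.5],
  [[0,-1,0],0,0.5],
  [[0,-1,0],0,0.5],
  [[0,-1,0.6],0,0.5],
  [[0,0,1],0,0.5],
  [[0,0,1],0,0.5],
  [[0,0,1],0,0.5],
])

```text
t: 8.85
ee_pos: [514.4, 96.2, 253.3]
orientation: [1.981, 2.437, 0.002]
ft_force: [0.3, -0.9, -0.4]
width: 43.7
grasp_force: 0.0
```

```bash
python3 - <<'E'
from h import *
import pickle
o=ctrl.get_obs();d=cam('wrist');t=cam('top');pickle.dump((o,d,t),open('w2.pkl','wb'))
print(o['t'],o['ee_pos'],o['width'])
for n in ['block_yellow','block_blue','block_red','loose_blue','loose_yellow']:
  for c in('wrist','top'): print(n,c,[(round(b['p'],2),np.round(b['rect'],1).tolist()) for b in cams.boxes_of(c,n)[:2]])
a=d['image'][80:380,240:640,::-1];cv2.imwrite('pics/w2.png',cv2.resize(a,(800,600),interpolation=3))
E
```

```text
8.85 [514.40268794  96.22881122 253.28417482] 43.660163089946344
block_yellow wrist [(0.54, [275.2, 401.8, 13.5, 15.7]), (0.51, [436.8, 153.3, 18.4, 13.5])]
block_yellow top []
block_blue wrist [(0.71, [432.8, 208.9, 19.8, 20.9])]
block_blue top []
block_red wrist [(0.6, [431.1, 262.2, 15.7, 15.7]), (0.4, [574.4, 242.1, 131.2, 308.5])]
block_red top []
loose_blue wrist [(0.33, [485.6, 241.4, 307.8, 308.0])]
loose_blue top [(0.43, [296.6, 205.9, 128.6, 106.7])]
loose_yellow wrist []
loose_yellow top [(0.62, [460.8, 272.5, 4.6, 6.4])]
```

View pics/w2.png

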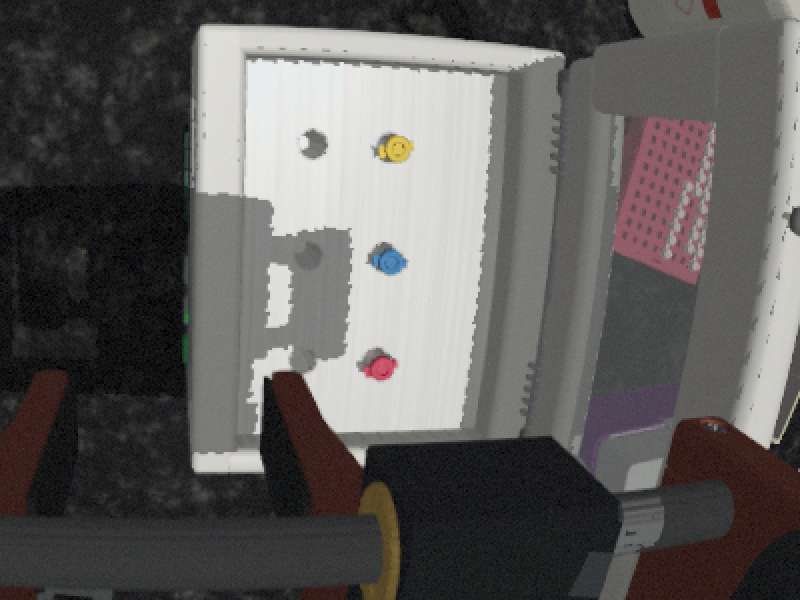

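```bash
python3 - <<'E'
from h import *;import pickle
from scipy.optimize import least_squares
o,d,t=pickle.load(open('w2.pkl','rb'))
pts=[((-34,54),(396,152),66),((-34,0),(394,208),66),((-34,-54),(391.5,261),66),((4,54),(439,154.5),79),((4,0),(435,210.5),79),((4,-54),(430.5,263.5),79)]
W=[atz(ray(d,uv,o),z) for _,uv,z in pts];print(np.round(W,1).tolist())
def res(q):
    c,s=np.cos(q[2]),np.sin(q[2]);r=[]
    for ((a,b),_,_),w in zip(pts,W): r+=[q[0]+c*a-s*b-w[0],q[1]+s*a+c*b-w[1]]
    return r
r=least_squares(res,[600,100,.2]);print(r.x,r.fun.round(1))
q=r.x
for b in(54,0): print(q[0]-34*np.cos(q[2])-b*np.sin(q[2]),q[1]-34*np.sin(q[2])+b*np.cos(q[2]))
E
```

```text
[[568.7, 164.2, 66.0], [579.6, 111.0, 66.0], [590.8, 57.7, 66.0], [606.7, 171.8, 79.0], [616.5, 119.3, 79.0], [627.1, 66.8, 79.0]]
[6.12942091e+02 1.18144279e+02 2.01905223e-01] [ 0.1  0.1  0.   0.3 -0.4  0.7 -0.7  0.1  0.4 -0.4  0.6 -0.8]
568.8038019419533 164.22910746320454
579.6327575332612 111.32604780876221
```

Request:
move_arm([
  [[-0.93,-0.24,0],0,0.5],
  [[-0.93,-0.24,0],0,0.5],
  [[-0.93,-0.24,0],0,0.5],
  [[-0.93,-0.24,0],0,0.5],
  [[-0.93,-0.24,0],0,0.5],
  [[-0.93,-0.24,0],0,0.5],
  [[-0.93,-0.24,0],0,0.5],
  [[-0.93,-0.24,0],0,0.5],
  [[-0.93,-0.24,0],0,0.5],
  [[-0.93,-0.24,0],0,0.5],
  [[-0.93,-0.24,0],0,0.5],
  [[0,0,1],1,0.6],
  [[0,0,1],0.1,0.6],
  [[0,0,1],0,0.6],
  [[0,0,1],0,0.6],
  [[0,0,0],0,0.6],
  [[0,0,0],0,0.6],
])

```text
t: 10.87
ee_pos: [501.6, -167.4, 153.1]
orientation: [-2.095, -2.338, 0.002]
ft_force: [0.3, -0.8, 0.9]
width: 35.2
grasp_force: 0.0
```

```bash
python3 - <<'E'
from h import *
import pickle
o=ctrl.get_obs();d=cam('wrist');pickle.dump((o,d),open('w3.pkl','wb'))
print(o['t'],o['ee_pos'],o['width'],R.from_rotvec(o['orientation']).as_matrix().round(3).tolist())
e=o['ee_pos'];Rt=R.from_rotvec(o['orientation']).as_matrix()
for n in ['loose_blue','loose_yellow','rack_white_a']:
  for b in cams.boxes_of('wrist',n)[:2]:
    p=atz(ray(d,b['rect'][:2],o),49);print(n,round(b['p'],2),np.round(b['rect'],1),p.round(1),(Rt.T@(p-e)).round(1))
cv2.imwrite('pics/w3.png',d['image'][:,:,::-1])
E
```

```text
10.8667 [ 501.63009254 -167.41517631  153.14695088] 35.155479360951816 [[-0.109, 0.994, -0.002], [0.994, 0.109, 0.001], [0.001, -0.002, -1.0]]
loose_blue 0.63 [328.  229.8  26.7  22.4] [ 502.7 -165.8   49. ] [  1.3   1.5 104.1]
loose_yellow 0.82 [327.7 312.5  19.8  19.8] [ 510.1 -234.    49. ] [-67.2   1.4 104.1]
rack_white_a 0.9 [328.5 270.9  19.3  22.9] [ 506.7 -198.2   49. ] [-31.3   2.  104.1]
rack_white_a 0.66 [518.1  23.9 243.5  47.9] [632.5  16.2  49. ] [168.1 150.4 104. ]
```

View pics/w3.png

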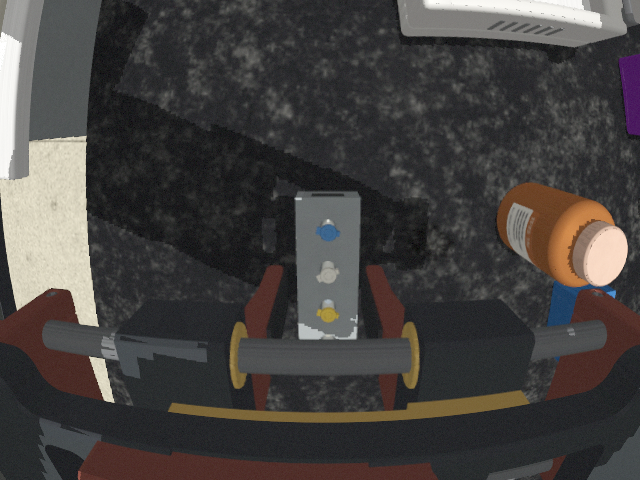

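Request:
move_arm([
  [[0,0.06,1],0,0.6],
  [[0,0,1],0,0.6],
  [[0,0,1],0,0.6],
  [[0,0,1],0,0.6],
  [[0,0,0.5],0,0.6],
  [[0,0,0.06],0,0.6],
  [[0,0,0],0,0.6],
  [[0,0,0],0,1],
  [[0,0,0],0,1],
  [[0,0,0],0,1],
  [[0,0,0],0,1],
  [[0,0,0],0,1],
  [[0,0,0],0,1],
])

```text
t: 12.15
ee_pos: [504.4, -167.7, 40.5]
orientation: [2.096, 2.338, 0.001]
ft_force: [0.0, -0.2, 6.4]
width: 10.7
grasp_force: 30.0
```

Request:
move_arm([
  [[0,0,-0.5],0,1],
  [[0,0,-0.8],0,1],
  [[0,0,-1],0,1],
  [[0,0,-1],-1,1],
  [[0,0,-1],-1,1],
  [[0,0,-0.7],-1,1],
  [[0,0,0],-1,1],
  [[0,0,0],-1,1],
  [[0,0,0],-1,1],
  [[0,0,0],-1,1],
  [[0,0,0],-1,1],
  [[0,0,0],-1,1],
  [[0,0,0],-1,1],
  [[0,0,0],-1,1],
  [[0,0,0],-1,1],
  [[0,0,0],-1,1],
  [[0,0,0],-1,1],
  [[0,0,0],-1,1],
  [[0,0,0],-1,1],
  [[0,0,0],-1,1],
])

```text
t: 13.82
ee_pos: [503.5, -167.3, 165.4]
orientation: [0.042, -3.141, -0.0]
ft_force: [-1.2, 0.9, -0.4]
width: 10.7
grasp_force: 30.0
```

Request:
move_arm([
  [[0,0,0],-1,1],
  [[0,0,0],-1,1],
  [[-0.47,0.94,0],0,1],
  [[-0.47,0.94,0],0,1],
  [[-0.47,0.94,0],0,1],
  [[-0.47,0.94,0],0,1],
  [[-0.47,0.94,0],0,1],
  [[-0.47,0.94,0],0,1],
  [[-0.47,0.94,0],0,1],
  [[-0.47,0.94,0],0,1],
  [[-0.47,0.94,0],0,1],
  [[-0.47,0.94,0],0,1],
  [[-0.47,0.94,0],0,1],
  [[0,0,0.6],0,1],
  [[0,0,0.6],0,1],
  [[0,0,0.3],0,1],
  [[0,0,0],0,1],
  [[0,0,0],0,1],
])

```text
t: 15.32
ee_pos: [579.7, 111.0, 127.3]
orientation: [0.308, -3.126, 0.0]
ft_force: [0.3, 0.1, 0.2]
width: 10.6
grasp_force: 30.0
```

```bash
python3 - <<'E'
from h import *
import pickle
o=ctrl.get_obs();d=cam('wrist');pickle.dump((o,d),open('w4.pkl','wb'))
print(o['t'],o['ee_pos'],o['width'],R.from_rotvec(o['orientation']).as_matrix().round(3).tolist())
a=d['image'][140:380,180:500,::-1];cv2.imwrite('pics/w4.png',cv2.resize(a,(800,600),interpolation=3))
E
```

```text
15.3167 [579.72550033 111.04274303 127.34935358] 10.588289500054838 [[-0.981, -0.195, -0.001], [-0.195, 0.981, -0.0], [0.001, 0.0, -1.0]]
```

View pics/w4.png

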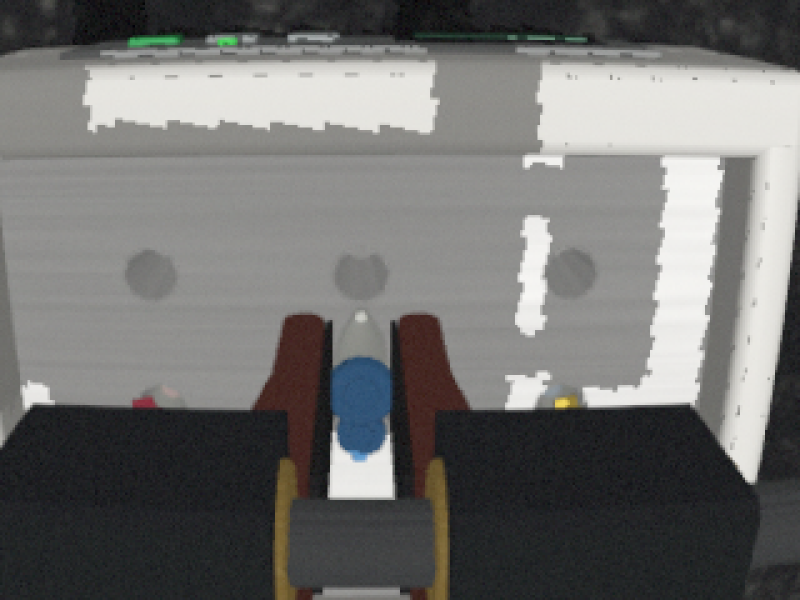

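```bash
python3 - <<'E'
from h import *;import pickle
o,d=pickle.load(open('w4.pkl','rb'));e=o['ee_pos'];Rt=R.from_rotvec(o['orientation']).as_matrix()
def s(n,u,v,z): p=atz(ray(d,(u/2.5+180,v/2.5+140),o),z);print(n,p.round(1),(Rt.T@(p-e)).round(1))
s('mid',361,274,66);s('left',570,273,66);s('right',151,274,66)
for z in(98,96.5,95):s('tip',360,318,z)
for z in(138,140):s('cap',361,385,z)
E
```

```text
mid [579.1 111.8  66. ] [ 0.4  0.9 61.3]
left [568.6 164.5  66. ] [ 0.4 54.5 61.4]
right [589.8  59.   66. ] [  0.2 -53.1  61.3]
tip [579.  111.6  98. ] [ 0.5  0.7 29.3]
tip [579.6 111.7  96.5] [-0.   0.7 30.8]
tip [580.2 111.8  95. ] [-0.6  0.7 32.3]
cap [576.9 111.4 138. ] [  2.7   0.9 -10.6]
cap [576.  111.2 140. ] [  3.6   0.9 -12.6]
```

Request:
move_arm([
  [[0,0,0.8],0,1],
  [[0,0,0.6],0,1],
  [[0,0,0.4],0,1],
  [[0,0,0.3],0,1],
  [[0,0,0.15],0,1],
  [[0,0,0],0,1],
])

```text
t: 15.87
ee_pos: [579.9, 111.2, 70.6]
orientation: [0.308, -3.126, 0.0]
ft_force: [0.4, -0.7, -0.0]
width: 10.7
grasp_force: 30.0
```

Request:
move_arm([
  [[0,0,0.06],0,1],
  [[0,0,0],0,1],
  [[0,0,0],0,0.72],
  [[0,0,0],0,0.72],
  [[0,0,0],0,0.72],
  [[0,0,0],0,0.72],
  [[0,0,-0.5],0,0.72],
  [[0,0,-1],0,0.72],
  [[0,0,-1],0,0.72],
  [[0,0,-1],0,0.72],
  [[0,0,-0.5],0,0.72],
])

```text
t: 16.78
ee_pos: [581.5, 111.6, 173.3]
orientation: [-0.308, 3.122, 0.0]
ft_force: [0.1, 0.2, -0.5]
width: 24.7
grasp_force: 0.0
```

```bash
python3 - <<'E'
from h import *
o=ctrl.get_obs();d=cam('wrist')
print(o['t'],o['ee_pos'])
a=d['image'][140:380,180:500,::-1];cv2.imwrite('pics/w5.png',cv2.resize(a,(800,600),interpolation=3))
E
```

```text
16.7833 [581.47719026 111.58631365 173.25946918]
```

View pics/w5.png

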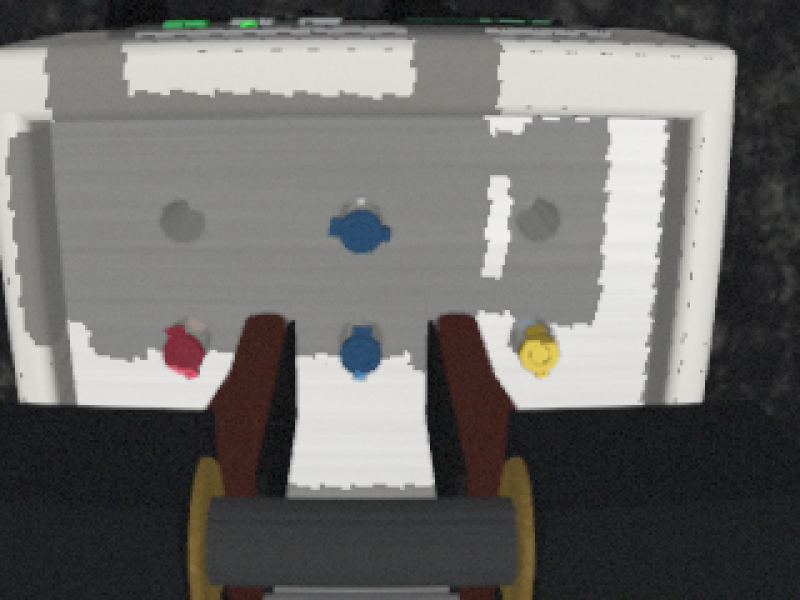

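Request:
move_arm([
  [[0.39,-0.93,0],0,0.6],
  [[0.39,-0.93,0],0,0.6],
  [[0.39,-0.93,0],0,0.6],
  [[0.39,-0.93,0],0,0.6],
  [[0.39,-0.93,0],0,0.6],
  [[0.39,-0.93,0],0,0.6],
  [[0.39,-0.93,0],0,0.6],
  [[0.39,-0.93,0],0,0.6],
  [[0.39,-0.93,0],0,0.6],
  [[0.39,-0.93,0],0,0.6],
  [[0.39,-0.93,0],0,0.6],
  [[0.39,-0.93,0],0,0.6],
  [[0.39,-0.93,0],0,0.6],
  [[0.39,-0.93,0],0,0.6],
])

```text
t: 18.0
ee_pos: [508.9, -235.6, 168.7]
orientation: [0.308, -3.126, -0.001]
ft_force: [-0.2, 1.0, 0.0]
width: 35.2
grasp_force: 0.0
```

Request:
move_arm([
  [[0,0,0],1,0.6],
  [[0,0,0],1,0.6],
  [[0,0,0],1,0.6],
  [[0,0,0],1,0.6],
  [[0,0,0],1,0.6],
  [[0,0,0],1,0.6],
  [[0,0,0],1,0.6],
  [[0,0,0],1,0.6],
  [[0,0,0],1,0.6],
  [[0,0,0],1,0.6],
  [[0,0,0],1,0.6],
  [[0,0,0.2],1,0.6],
  [[0,0,0.2],1,0.6],
  [[0,0,0.2],1,0.6],
  [[0,0,0.2],1,0.6],
  [[0,0,0],1,0.6],
  [[0,0,0],1,0.6],
  [[0,0,0],1,0.6],
  [[0,0,0],1,0.6],
  [[0,0,0],0,0.6],
])

```text
t: 19.67
ee_pos: [509.3, -234.3, 148.7]
orientation: [-2.1, -2.336, 0.0]
ft_force: [-0.5, 1.0, -0.0]
width: 35.3
grasp_force: 0.0
```

```bash
python3 - <<'E'
from h import *
o=ctrl.get_obs();d=cam('wrist')
print(o['t'],o['ee_pos'],o['width'],R.from_rotvec(o['orientation']).as_matrix().round(3).tolist())
e=o['ee_pos'];Rt=R.from_rotvec(o['orientation']).as_matrix()
for n in ['loose_yellow','rack_white_a']:
  for b in cams.boxes_of('wrist',n)[:2]:
    p=atz(ray(d,b['rect'][:2],o),49);print(n,round(b['p'],2),np.round(b['rect'],1),p.round(1),(Rt.T@(p-e)).round(1))
E
```

```text
19.6667 [ 509.2950528  -234.33149628  148.73608805] 35.30318557931742 [[-0.106, 0.994, -0.001], [0.994, 0.106, 0.001], [0.001, -0.001, -1.0]]
loose_yellow 0.84 [329.8 232.2  27.   18.6] [ 511.9 -233.3   49. ] [ 0.7  2.8 99.7]
rack_white_a 0.8 [327.4 274.1  24.4  20.6] [ 513.7 -266.1   49. ] [-32.2   1.1  99.7]
rack_white_a 0.71 [326.6 187.   23.9  19.2] [ 506.  -200.5   49. ] [33.9  0.4 99.8]
```

Request:
move_arm([
  [[-0.04,0.06,1],0,0.6],
  [[0,0,1],0,0.6],
  [[0,0,1],0,0.6],
  [[0,0,0.9],0,0.6],
  [[0,0,0.4],0,0.6],
  [[0,0,0.06],0,0.6],
  [[0,0,0],0,0.6],
  [[0,0,0],0,1],
  [[0,0,0],0,1],
  [[0,0,0],0,1],
  [[0,0,0],0,1],
  [[0,0,0],0,1],
  [[0,0,0],0,1],
])

```text
t: 20.9
ee_pos: [511.9, -235.7, 41.3]
orientation: [2.096, 2.338, 0.001]
ft_force: [0.6, 0.0, 5.8]
width: 10.7
grasp_force: 30.0
```

Request:
move_arm([
  [[0,0,-0.5],0,1],
  [[0,0,-0.8],0,1],
  [[0,0,-1],0,1],
  [[0,0,-1],-1,1],
  [[0,0,-1],-1,1],
  [[0,0,-0.7],-1,1],
  [[0,0,0],-1,1],
  [[0,0,0],-1,1],
  [[0,0,0],-1,1],
  [[0,0,0],-1,1],
  [[0,0,0],-1,1],
  [[0,0,0],-1,1],
  [[0,0,0],-1,1],
  [[0,0,0],-1,1],
  [[0,0,0],-1,1],
  [[0,0,0],-1,1],
  [[0,0,0],-1,1],
  [[0,0,0],-1,1],
  [[0,0,0],-1,1],
  [[0,0,0],-1,1],
])

```text
t: 22.57
ee_pos: [511.1, -235.3, 166.1]
orientation: [0.042, -3.141, -0.0]
ft_force: [0.8, 0.1, 0.0]
width: 11.0
grasp_force: 30.0
```

Request:
move_arm([
  [[0,0,0],-1,1],
  [[0,0,0],-1,1],
  [[-0.34,0.95,0],0,1],
  [[-0.34,0.95,0],0,1],
  [[-0.34,0.95,0],0,1],
  [[-0.34,0.95,0],0,1],
  [[-0.34,0.95,0],0,1],
  [[-0.34,0.95,0],0,1],
  [[-0.34,0.95,0],0,1],
  [[-0.34,0.95,0],0,1],
  [[-0.34,0.95,0],0,1],
  [[-0.34,0.95,0],0,1],
  [[-0.34,0.95,0],0,1],
  [[-0.34,0.95,0],0,1],
  [[-0.34,0.95,0],0,1],
  [[-0.34,0.95,0],0,1],
  [[-0.34,0.95,0],0,1],
  [[-0.34,0.95,0],0,1],
])

```text
t: 24.07
ee_pos: [570.2, 165.1, 166.1]
orientation: [0.308, -3.126, 0.0]
ft_force: [-0.5, -0.5, -0.4]
width: 10.5
grasp_force: 30.0
```

Request:
move_arm([
  [[0,0,0.6],0,1],
  [[0,0,0.6],0,1],
  [[0,0,0.3],0,1],
  [[0,0,0],0,1],
  [[0,0,0],0,1],
])

```text
t: 24.48
ee_pos: [570.2, 163.6, 128.1]
orientation: [0.308, -3.126, 0.0]
ft_force: [0.6, -0.6, -0.1]
width: 10.4
grasp_force: 30.0
```

```bash
python3 - <<'E'
from h import *
import pickle
o=ctrl.get_obs();d=cam('wrist');pickle.dump((o,d),open('w6.pkl','wb'))
print(o['t'],o['ee_pos'],o['width'],R.from_rotvec(o['orientation']).as_matrix().round(3).tolist())
a=d['image'][140:380,180:500,::-1];cv2.imwrite('pics/w6.png',cv2.resize(a,(800,600),interpolation=3))
E
```

```text
24.4833 [570.18261508 163.5534975  128.05331272] 10.43906102630345 [[-0.981, -0.195, -0.001], [-0.195, 0.981, -0.0], [0.001, -0.0, -1.0]]
```

View pics/w6.png

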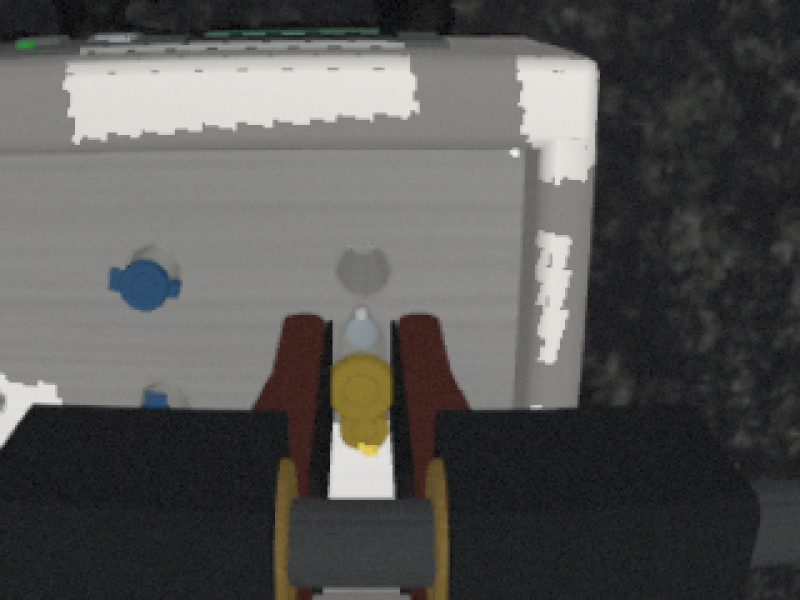

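Request:
move_arm([
  [[0.04,0.02,0.8],0,1],
  [[0,0,0.6],0,1],
  [[0,0,0.4],0,1],
  [[0,0,0.3],0,1],
  [[0,0,0.15],0,1],
  [[0,0,0.03],0,1],
  [[0,0,0],0,1],
])

```text
t: 25.12
ee_pos: [569.7, 164.2, 71.3]
orientation: [-0.308, 3.126, 0.0]
ft_force: [0.6, -0.9, 0.3]
width: 10.9
grasp_force: 30.0
```

Request:
move_arm([
  [[0,0,0.05],0,1],
  [[0,0,0],0,1],
  [[0,0,0],0,0.72],
  [[0,0,0],0,0.72],
  [[0,0,0],0,0.72],
  [[0,0,0],0,0.72],
  [[0,0,-0.5],0,0.72],
  [[0,0,-1],0,0.72],
  [[0,0,-1],0,0.72],
  [[0,0,-1],0,0.72],
  [[0,0,-0.5],0,0.72],
  [[0,0,0],0,0.72],
])

```text
t: 26.12
ee_pos: [571.4, 164.7, 173.4]
orientation: [-0.308, 3.12, 0.002]
ft_force: [0.3, 0.2, 0.5]
width: 24.3
grasp_force: 0.0
```

```bash
python3 - <<'E'
from h import *
o=ctrl.get_obs();d=cam('wrist');t=cam('top')
print(o['t'],o['ee_pos'],R.from_rotvec(o['orientation']).as_matrix().round(3).tolist())
a=d['image'][140:380,180:500,::-1];cv2.imwrite('pics/w7.png',cv2.resize(a,(800,600),interpolation=3))
cv2.imwrite('pics/t7.png',cv2.resize(t['image'][120:320,160:480,::-1],(800,500),interpolation=3))
E
```

```text
26.1167 [571.4003647  164.68177536 173.41532818] [[-0.981, -0.195, 0.006], [-0.195, 0.981, 0.002], [-0.006, 0.0, -1.0]]
```

View pics/w7.png

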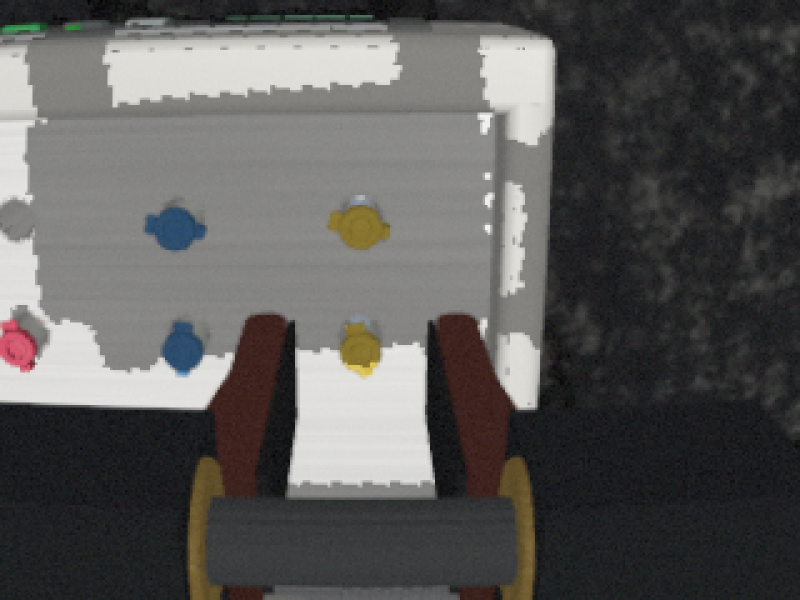

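Request:
move_arm([
  [[0,0,-1],0,0.5],
  [[0,0,-1],0,0.5],
  [[0,0,-1],0,0.5],
  [[0,0,-1],0,0.5],
  [[0,0,-1],0,0.5],
  [[0,0,-1],0,0.5],
  [[0,0,-1],0,0.5],
  [[0,0,0],1,0.5],
  [[0,0,0],1,0.5],
  [[0,0,0],1,0.5],
  [[0,0,0],1,0.5],
  [[0,0,0],1,0.5],
  [[0,0,0],1,0.5],
  [[0,0,0],1,0.5],
  [[0,0,0],1,0.5],
  [[0,0,0],1,0.5],
  [[0,0,0],1,0.5],
])

```text
t: 27.63
ee_pos: [568.7, 163.9, 342.2]
orientation: [-1.047, -2.959, 0.003]
ft_force: [-1.0, 0.4, 0.1]
width: 43.9
grasp_force: 0.0
```

Request:
move_arm([
  [[0,0,0],1,0.5],
  [[0,0,0],1,0.5],
  [[0,0,0],1,0.5],
  [[0,0,0],1,0.5],
  [[0,0,0],1,0.5],
  [[0,0,0],1,0.5],
  [[0,0,0],1,0.5],
  [[0,0,0],1,0.5],
  [[0,0,0],0,0.5],
  [[-0.45,0.94,0],0,0.5],
  [[-0.45,0.94,0],0,0.5],
  [[-0.45,0.94,0],0,0.5],
  [[-0.45,0.94,0],0,0.5],
  [[-0.45,0.94,0],0,0.5],
  [[0,0,0],0,0.5],
  [[0,0,0],0,0.5],
])

```text
t: 28.97
ee_pos: [695.8, 131.4, 342.1]
orientation: [-1.99, -2.428, 0.004]
ft_force: [-0.3, 0.1, -0.6]
width: 43.9
grasp_force: 0.0
```

```bash
python3 - <<'E'
from h import *
import pickle
o=ctrl.get_obs();d=cam('wrist');pickle.dump((o,d),open('w8.pkl','wb'))
print(o['t'],o['ee_pos'],o['width'],R.from_rotvec(o['orientation']).as_matrix().round(3).tolist())
cv2.imwrite('pics/w8.png',d['image'][:,:,::-1])
E
```

```text
28.9667 [695.78972659 131.36210172 342.10140462] 43.861642155344484 [[-0.196, 0.981, -0.003], [0.981, 0.196, -0.0], [0.0, -0.003, -1.0]]
```

View pics/w8.png

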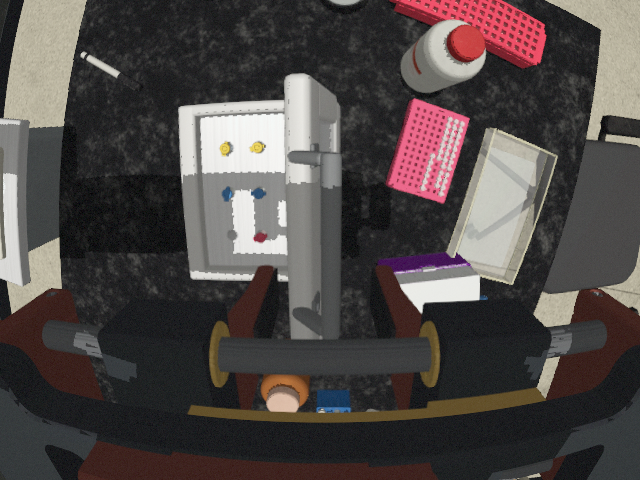

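Request:
move_arm([
  [[0,0.14,0.5],0,0.5],
  [[0,0,0.8],0,0.5],
  [[0,0,0.5],0,0.5],
  [[0,0,0.3],0,0.5],
  [[0,0,0],0,0.6],
  [[0,0,0],0,0.7],
  [[0,0,0],0,0.8],
  [[0,0,0],0,1],
  [[0,0,0],0,1],
  [[0,0,0],0,1],
  [[0,0,0],0,1],
  [[0,0,0],0,1],
])

```text
t: 30.02
ee_pos: [699.3, 132.6, 293.1]
orientation: [1.992, 2.428, 0.001]
ft_force: [-2.1, -0.1, 4.7]
width: 11.2
grasp_force: 30.0
```

Request:
move_arm([
  [[0,-0.15,0.01],0,1],
  [[0,-0.15,0.01],0,1],
  [[0,-0.15,0.01],0,1],
  [[0,-0.15,0.01],0,1],
  [[0,-0.15,0.02],0,1],
  [[0,-0.15,0.02],0,1],
  [[0,-0.15,0.02],0,1],
  [[0,-0.15,0.02],0,1],
  [[0,-0.15,0.03],0,1],
  [[0,-0.15,0.03],0,1],
  [[0,-0.15,0.03],0,1],
  [[0,-0.15,0.03],0,1],
  [[0,-0.15,0.04],0,1],
  [[0,-0.15,0.04],0,1],
  [[0,-0.15,0.04],0,1],
  [[0,-0.15,0.04],0,1],
  [[0,0,0],0,1],
  [[0,0,0],0,1],
  [[0,0,0],0,1],
  [[0,0,0],0,1],
])

```text
t: 31.68
ee_pos: [640.2, 120.8, 282.0]
orientation: [-1.993, -2.429, 0.001]
ft_force: [-0.7, -1.9, 2.9]
width: 11.2
grasp_force: 30.0
```

```bash
python3 - <<'E'
from h import *
o=ctrl.get_obs();d=cam('wrist');S=cam('scene');T=cam('top')
print(o['t'],o['ee_pos'],o['width'],o['grasp_force'],o['ft_force'],np.abs(o['qvel']).max())
q=[612.94,118.14,.2019];c,s=np.cos(q[2]),np.sin(q[2]);e=o['ee_pos']
print('inc x of bar',c*(e[0]-q[0])+s*(e[1]-q[1]))
i=np.hstack([cv2.resize(S['image'][80:320,200:440],(400,400)),cv2.resize(d['image'][60:380,100:420],(400,400))])
cv2.imwrite('pics/f.png',i[:,:,::-1])
E
```

```text
31.6833 [640.18194939 120.75522455 282.00566275] 11.217419340635143 30.007552206516266 [-0.73806672 -1.91039563  2.92534021] 0.001090025561477095
inc x of bar 27.21302670974505
```

View pics/f.png

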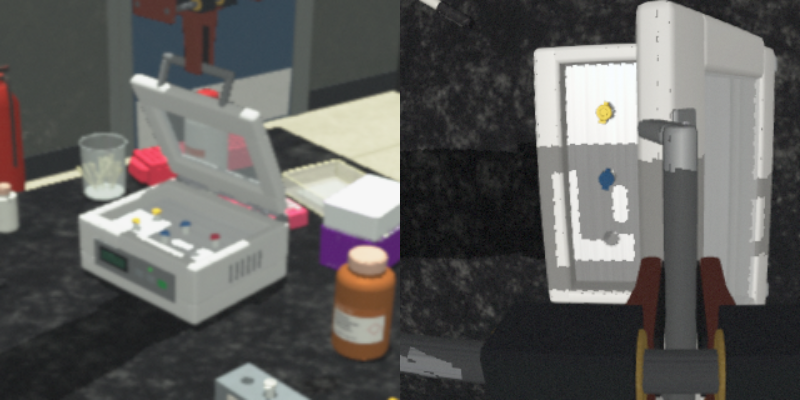

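```bash
python3 -c "
from workcell import ctrl
print(ctrl.close_job())"
```

```text
the job is handed in; nothing more can be done
None
```

I handed the job in at about 32 s: the blue tube is in the middle front well, the yellow in the left, and the arm is holding the lid still by its handle at about 65° open (worked out from the gripper position); no verdict came back.

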